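# Clear the float builders' table

## Task

Clear the table: slide the cover of the plywood scrap crate open, put every scrap lying on the table (papier-mache lumps, foam and batten offcuts) into the crate's hopper and then slide the cover fully shut again. Lay every brush in the long narrow tray and every scraper in the squarer tray, lying flat on the tray floor, whenever it suits; leave the paste cup and the mug standing where they are.

Things in the scene. Friction and masses are not known exactly. Their poses are not given: they have to be found in the camera images.
- crate: fixed plywood scrap crate, 360 x 240 mm, 110 mm high. Origin under the centre of its open hopper, on the table. Hopper: 180 mm (x) by 240 mm (y) outside, walls and floor 10 mm, so 160 x 220 mm inside, from x -80 to +80 mm and y -110 to +110 mm. Behind it (x +90 to +270 mm) is a closed compartment of the same height. Rails along both long sides (y +-114 mm) rise to 124 mm
- cover (a joint): how far the hopper's sliding wooden cover (top face 119 mm above the table) has been pushed open, m: 0 = hopper fully covered, 0.165 = fully open (end stop, hopper wholly free). It slides along the crate's +x, away from the robot, over the closed compartment, with about 1.5 N friction, and stays where left
- cover_grip (a point): centre of the cover's grip: an upright dark wooden bar standing on the cover, 16 mm thick along the crate's x, 80 mm long along the crate's y, from 119 to 165 mm above the table; the point is 142 mm above the table and moves with the cover. At joint 0 it is at crate x = -70 mm
- long_tray: fixed open aluminium tray for brushes, the longer and narrower of the two trays: 120 mm (x) by 210 mm (y), 35 mm high, walls and floor 5 mm; origin under its centre, on the table
- square_tray: fixed open aluminium tray for scrapers, the nearly square one: 150 mm (x) by 170 mm (y), 35 mm high, walls and floor 5 mm; origin under its centre, on the table
- lump1_c (a point): a scrap: hardened, crumpled papier-mache lump, off-white, blocky, 64 x 46 x 42 mm (its x, y, z); the point is its centre, 21 mm above its underside; may be absent
- lump2_c (a point): a scrap: hardened, crumpled papier-mache lump, off-white, blocky, 60 x 42 x 38 mm (its x, y, z); the point is its centre, 19 mm above its underside; may be absent
- foam_c (a point): a scrap: stepped white rigid-foam offcut, 80 x 46 mm (its x, y), 22 mm thick, doubled to 43 mm high from x -40 to +6 mm; the point is at its middle, 21.5 mm above its underside; may be absent
- batten_c (a point): a scrap: half-lapped wooden batten offcut, 90 x 38 mm (its x, y), 31 mm high from x -45 to +15 mm, 15 mm beyond; the point is at its middle, 15.5 mm above its underside; may be absent
- brush1_c (a point): a short flat brush lying flat, 140 mm long along its x: wooden handle 20 mm wide (y) and 16 mm thick (x from -70 to +15 mm), then steel ferrule and bristles 38 mm wide (x +14 to +70 mm). The point is on the handle near the middle, 8 mm above the underside; may be absent
- brush2_c (a point): a short flat brush lying flat, 140 mm long along its x: wooden handle 20 mm wide (y) and 16 mm thick (x from -70 to +15 mm), then steel ferrule and bristles 38 mm wide (x +14 to +70 mm). The point is on the handle near the middle, 8 mm above the underside; may be absent
- scraper1_c (a point): a scraper (filling knife) lying flat, 140 mm long along its x: wooden handle 22 mm wide (y) and 18 mm thick (x from -70 to +15 mm), then a thin steel blade widening to 50 mm (x +13 to +70 mm). The point is on the handle near the middle, 9 mm above the underside; may be absent
- scraper2_c (a point): a scraper (filling knife) lying flat, 140 mm long along its x: wooden handle 22 mm wide (y) and 18 mm thick (x from -70 to +15 mm), then a thin steel blade widening to 50 mm (x +13 to +70 mm). The point is on the handle near the middle, 9 mm above the underside; may be absent
- paste_pot: bystander, not to be disturbed: open white paste cup, 72 mm wide, 50 mm high, standing among the scraps and tools; origin under its centre
- mug: bystander, not to be disturbed: white mug 80 mm wide, 90 mm high, far right; origin under its centre

How it is judged (in metres and radians):
On the way, in this order (a step that is already met when the one before it is completed fails the run):
1. the crate's cover is slid open (more than 120 mm) (value of joint cover above 0.12 m), for 0.2 s.
2. all scraps present lie in the hopper (x of lump1_c in the frame of crate between -0.085 and 0.085 m and y of lump1_c in the frame of crate between -0.115 and 0.115 m and z of lump1_c in the frame of crate between 0.005 and 0.1 m and x of lump2_c in the frame of crate between -0.085 and 0.085 m and y of lump2_c in the frame of crate between -0.115 and 0.115 m and z of lump2_c in the frame of crate between 0.005 and 0.1 m and x of foam_c in the frame of crate between -0.085 and 0.085 m and y of foam_c in the frame of crate between -0.115 and 0.115 m and z of foam_c in the frame of crate between 0.005 and 0.1 m and x of batten_c in the frame of crate between -0.085 and 0.085 m and y of batten_c in the frame of crate between -0.115 and 0.115 m and z of batten_c in the frame of crate between 0.005 and 0.1 m), for 0.2 s.
3. the cover is shut again (value of joint cover below 0.01 m), for 0.2 s.
At the end, for the whole second after the job is handed in: Every scrap present is inside the crate's hopper below its rim, the cover is shut to within 10 mm, every brush present lies in the long tray and every scraper present in the square tray (point within the walls, at most 40 mm above the table, long axis within about 0.4 rad of level), all at rest (all of step 2 and value of joint cover below 0.01 m and x of brush1_c in the frame of long_tray between -0.055 and 0.055 m and y of brush1_c in the frame of long_tray between -0.095 and 0.095 m and z of brush1_c in the frame of long_tray between 0.005 and 0.04 m and angle between brush1_c's own x axis and vertical between 1.17 and 1.97 rad and x of brush2_c in the frame of long_tray between -0.055 and 0.055 m and y of brush2_c in the frame of long_tray between -0.095 and 0.095 m and z of brush2_c in the frame of long_tray between 0.005 and 0.04 m and angle between brush2_c's own x axis and vertical between 1.17 and 1.97 rad and x of scraper1_c in the frame of square_tray between -0.07 and 0.07 m and y of scraper1_c in the frame of square_tray between -0.08 and 0.08 m and z of scraper1_c in the frame of square_tray between 0.005 and 0.04 m and angle between scraper1_c's own x axis and vertical between 1.17 and 1.97 rad and x of scraper2_c in the frame of square_tray between -0.07 and 0.07 m and y of scraper2_c in the frame of square_tray between -0.08 and 0.08 m and z of scraper2_c in the frame of square_tray between 0.005 and 0.04 m and angle between scraper2_c's own x axis and vertical between 1.17 and 1.97 rad and linear speed of each of lump1, lump2, foam, batten, brush1, brush2, scraper1, scraper2 below 0.05 m/s); the robot touches nothing.
It fails at once if the paste cup or the mug is shifted more than 50 mm or tipped over (distance of any of paste_pot, mug from where it was at the start of the episode above 0.05 m or angle between any of paste_pot, mug's own z axis and vertical above 0.4 rad).
Of lump1, lump2, foam, batten only 3 to 4 are there at a start; the rules pass over those that are not, and their reading is None.
Of brush1, brush2, scraper1, scraper2 only 3 to 4 are there at a start; the rules pass over those that are not, and their reading is None.
At some moment in a run one of lump1, lump2, foam, batten, brush1, brush2, scraper1, scraper2 may be knocked a few centimetres aside while the robot is not near it.
Once in a run the grip may slacken for a moment while it holds something.
It also fails if it takes over 208 s, if anything falls off the work surface, if the arm or the gripper's body presses on something with over 40 N, if the wrist force passes 120 N, or if a joint passes its speed limit or range.

## Robot

A 7-joint arm with a two-finger parallel gripper is mounted at the origin on the work surface. World frame = base frame: x ahead of the robot, y to its left, z up, the work surface at z = 0. Lengths are in mm, angles in degrees, forces in N, time in s.
With the tool pointing down it reaches from about 400 to 925 mm from the base axis. Payload 4.1 kg.
Tool frame: the origin (TCP) lies midway between the tips of the shut fingers; the grasp point (between the pads) lies 19 mm behind it; z points along the fingers, y is the line along which they close (so a half turn about z gives the same grasp; the last joint's range is limited). The gripper opens to 85 mm and grips with 20 to 120 N. Pads are 22 mm wide; open, the fingers measure 114 mm over their backs; the gripper's body (76 mm by 85 mm) begins 54 mm behind the grasp point. The pads swing forward as they close: fully open they stand 13 mm farther back than shut.
Start: joints at [61.02, 22.827, 2.584, 88.041, -1.071, 69.15, -2.905], TCP at [257.226, -596.974, 231.347] pointing down, gripper open.
Joint ranges: [-161.44, 161.44], [-28.35, 127.94], [-78.24, 83.42], [0, 140.83], [-78.03, 258.03], [13.02, 114.36], [-168.23, 168.23]. Speed limits (degrees/s): [147.25, 147.25, 180, 180, 180, 180, 180].

## Interface

Orientations are given as [roll, pitch, yaw] about the fixed x, y, z axes, in that order (R = Rz(yaw) Ry(pitch) Rx(roll)).
In Python, from workcell import env, optics gives the robot as it stands.
- The arm moves only by the tool play_rows, never from a script. Its argument "series" is a list of rows, each an object with "linear": the shift along the tool's x, y, z in mm, a list of three; "angular": the turn, a rotation vector about the tool's x, y, z in rad, a list of three; "gripper": the opening in per cent of the stroke, from 0 (shut) to 100 (fully open). A call has 1 to 8 rows; each row is the pose to reach, as a shift and turn from the pose commanded when the call began, along the tool's axes at that moment; what a row does not reach only later rows make up. A row lasts 1/10 s, in which the tool goes at most 50 mm and 8.59 degrees, less where a joint would pass 70% of its speed; a pose out of reach is approached as far as the arm can. A call with a gripper value outside its range is refused whole. The fingers move at their own pace and stop on an object; the grip force is fixed at half the most. Time passes only in rows, so rows that repeat a pose let the fingers close. It gives the time, the measured TCP pose, the force, the opening and the grip force at its end, in the units of the state.
- env.get_obs(): the state, without advancing time (a new reading comes with each control period).
- optics.camera(name): name is "side" or "top" or "wrist"; returns the picture (420x560x3 uint8, blue, green, red); there is no depth.
- optics.camera_params(name): a dict with "vfov" (degrees; the focal length in pixels is half the picture's height over the tangent of half this angle, whatever the lens; pixels are square), "cx", "cy" (the principal point, pixels), "dist" ([k1, k2, p1, p2, k3] as OpenCV has them; the pictures are not rectified), "view" (4x4, takes a point from world to camera coordinates). Camera axes: x right, y up, looking along -z (the intrinsics and any distortion apply to the point x, -y, -z); pixel columns grow to the right and rows downward; lengths in mm; the calibration is good to about 2 mm. A picture is of the moment at which its call begins: read the wrist's pose just before it. camera_params takes no time and is no camera call; for the wrist camera it gives the pose at the moment of the call.
- env.hand_in(): hands the job in; it is judged then, once.
The state is a dict: "t": time; "joints": joint angles; "qd": joint speeds; "joint_efforts": joint torques, N m; "eef_pos": TCP position; "tcp_rot": TCP orientation; "contact_force": force on the tool from outside, world axes, zero at the start; "moment": the same for the moment, N m; "opening": opening from 0.0 (shut) to 1.0 (fully open); "gripper_force": force on a finger pad.
Only numpy, scipy, OpenCV 4.12 (cv2) and the standard library are available. Lean on these libraries where they do the work, as an engineer would, in place of code of your own. Each camera call takes 0.05 s, during which the arm holds its last target. There are 200 camera calls.

## Working session

There is one attempt and no reset: what is moved stays moved. The work goes in short steps, Python scripts to look and compute and a tool call to move; the robot and the scene stay as the last step left them, time stands still between calls to the robot, and variables do not carry over. Pictures are saved under pics/ and viewed, at most 14 in all, crops included, and the job is handed in when it is done.

Besides the shell and the picture viewer there is one more tool, called as name(argument=value, ...), one argument or row to a line, values as JSON. play_rows: Moves the arm, as the interface text tells. Its arguments: {"type":"object","properties":{"series":{"type":"array"}},"required":["series"]}

```bash
ls; mkdir -p pics; python3 - <<'E'
from workcell import env, optics
import cv2
print(env.get_obs())
for n in ("top","side"):
    im=optics.camera(n); cv2.imwrite(f"pics/{n}0.png",im)
    print(n,optics.camera_params(n))
print(optics.camera_params("wrist"))
E
```

```text
pics
{'t': 0.0, 'joints': array([61.02063375, 22.87214825,  2.57985709, 88.11391517, -1.07255835,
       69.15156083, -2.90554044]), 'qd': array([ 0.04295802,  0.01890665,  0.00589473,  0.02502442,  0.04792865,
       -0.02728938, -0.08129111]), 'joint_efforts': array([-5.90873915e-04, -4.75111699e+01,  1.36484865e+00, -2.54219252e+01,
        1.15072503e-02,  9.54974763e-03,  6.13967629e-06]), 'eef_pos': array([ 256.9532852 , -596.35617117,  230.26277023]), 'tcp_rot': array([-1.79886726e+02,  6.62418473e-03,  2.33128306e+01]), 'contact_force': array([-0.34970958, -0.38150692, -0.21389915]), 'moment': array([-0.01432366,  0.03490642,  0.07596979]), 'gripper_force': 0.0, 'opening': 0.9965799390434739}
top {'vfov': 44.21682507253866, 'cx': 272.5277525458093, 'cy': 213.2100961803469, 'dist': array([-0.0976646,  0.       ,  0.       ,  0.       ,  0.       ]), 'view': array([[ 5.73232801e-03, -9.99954548e-01,  7.61849819e-03,
        -9.27104764e+01],
       [ 9.97121273e-01,  6.29177934e-03,  7.55617634e-02,
        -5.63172378e+02],
       [-7.56062629e-02,  7.16342180e-03,  9.97112019
[... 445 characters left out ...]
 -2.82985214e+02],
       [-3.33974555e-01,  6.58660733e-01,  6.74260362e-01,
        -1.08829795e+03],
       [ 0.00000000e+00,  0.00000000e+00,  0.00000000e+00,
         1.00000000e+00]])}
{'vfov': 61.29536302842132, 'cx': 290.6639131161697, 'cy': 211.7779677101189, 'dist': array([-0.04156614,  0.        ,  0.        ,  0.        ,  0.        ]), 'view': array([[ 3.95266230e-01, -9.18565164e-01, -1.62718562e-03,
        -6.49818726e+02],
       [ 8.85588529e-01,  3.81545312e-01, -2.64870031e-01,
         3.37532343e+01],
       [ 2.43921228e-01,  1.03253161e-01,  9.64282749e-01,
        -3.79041840e+02],
       [ 0.00000000e+00,  0.00000000e+00,  0.00000000e+00,
         1.00000000e+00]])}
```

View pics/top0.png

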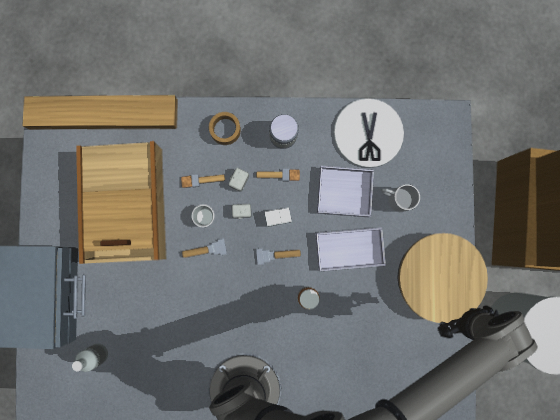

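View pics/side0.png

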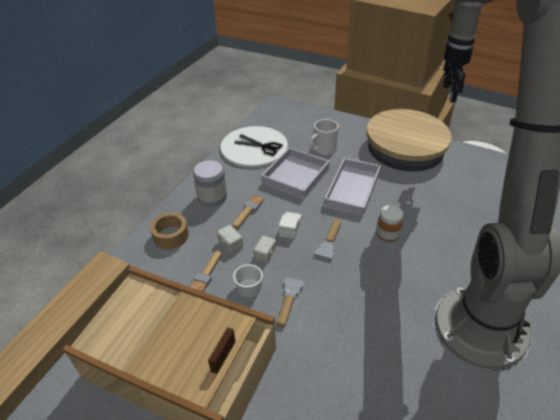

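Top view: hopper at lower left with its grip bar at (111,242). Brushes are at (203,180) and (278,175), scrapers at (205,249) and (278,255), lumps at (238,179) and (241,211), foam at (278,217), and the cup at (203,216). The square tray is at (345,191), the long tray at (350,249) and the mug at (405,197). No batten is visible.

```bash
cat > h.py <<'E'
from workcell import env, optics
import numpy as np, cv2
from scipy.spatial.transform import Rotation as R
def ray(n,uv,P=None):
    P=P or optics.camera_params(n); f=210/np.tan(np.radians(P["vfov"]/2))
    K=np.array([[f,0,P["cx"]],[0,f,P["cy"]],[0,0,1]])
    q=cv2.undistortPoints(np.array(uv,float).reshape(-1,1,2),K,P["dist"]).reshape(-1,2)
    d=np.c_[q[:,0],-q[:,1],-np.ones(len(q))]; V=P["view"]
    return -V[:3,:3].T@V[:3,3], d@V[:3,:3]
def onz(n,uv,z,P=None):
    o,d=ray(n,uv,P); z=np.broadcast_to(z,len(d)); return o+d*((z-o[2])/d[:,2])[:,None]
def pix(n,X,P=None):
    P=P or optics.camera_params(n); f=210/np.tan(np.radians(P["vfov"]/2)); V=P["view"]
    X=np.atleast_2d(np.array(X,float)); c=X@V[:3,:3].T+V[:3,3]; c=c*[1,-1,-1]
    K=np.array([[f,0,P["cx"]],[0,f,P["cy"]],[0,0,1]])
    return cv2.projectPoints(c,np.zeros(3),np.zeros(3),K,P["dist"])[0].reshape(-1,2)
def go(x,y,z,yaw,frm=None):
    """tool-axes shift and turn (yaw mod 180) from the present pose"""
    o=env.get_obs(); p=o["eef_pos"]; r=R.from_euler("xyz",o["tcp_rot"],degrees=True)
    c=o["tcp_rot"][2]; yaw=c+(yaw-c+90)%180-90
    T=R.from_euler("xyz",[180,0,yaw],degrees=True)
    return np.round(r.inv().apply(np.array([x,y,z])-p),0), np.round((r.inv()*T).as_rotvec(),3)
E
python3 - <<'E'
from h import *
im=cv2.imread("pics/top0.png"); c=im[135:285,70:430]
cv2.imwrite("pics/c0.png",cv2.resize(c,None,fx=2.2,fy=2.2,interpolation=cv2.INTER_CUBIC))
# everything unlike the table, contours
hsv=cv2.cvtColor(im,cv2.COLOR_BGR2HSV); med=np.median(im[200:280,170:315].reshape(-1,3),0); print(med)
m=((hsv[...,2]>150)|(hsv[...,1]>110)).astype(np.uint8); m[:, :165]=0; m[:150]=0; m[285:]=0; m[:,430:]=0
m=cv2.morphologyEx(m,cv2.MORPH_CLOSE,np.ones((3,3)))
for k in cv2.findContours(m,0,2)[0]:
    if cv2.contourArea(k)<40: continue
    (u,v),wh,a=cv2.minAreaRect(k); b=cv2.boxPoints(cv2.minAreaRect(k)); w=onz("top",b,15)
    e=[w[1]-w[0],w[2]-w[1]]; L=[np.linalg.norm(t) for t in e]; l=e[int(np.argmax(L))]
    print([round(u),round(v)],np.round(onz("top",[[u,v]],15)[0][:2]),np.round(L),"ang",round(np.degrees(np.arctan2(l[1],l[0]))%180))
E
```

```text
[132. 126. 119.]
[278, 256] [ 426. -108.] [134.  48.] ang 90
[204, 248] [453. 129.] [136.  48.] ang 94
[414, 260] [ 416. -546.] [ 95. 154.] ang 179
[351, 249] [ 451. -340.] [213. 123.] ang 96
[278, 216] [ 555. -106.] [79. 48.] ang 102
[241, 211] [570.  10.] [56. 43.] ang 94
[203, 215] [556. 134.] [70. 73.] ang 46
[407, 196] [ 621. -524.] [79. 82.] ang 179
[203, 179] [673. 136.] [137.  34.] ang 97
[278, 174] [ 691. -106.] [135.  33.] ang 90
[239, 179] [676.  21.] [59. 42.] ang 154
[358, 181] [ 670. -364.] [220. 248.] ang 87
```

View pics/c0.png

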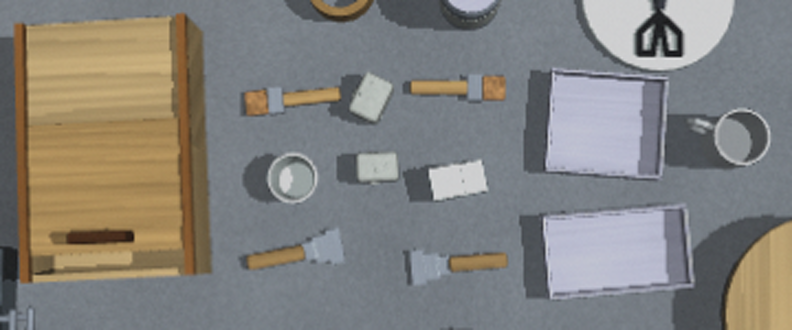

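The crop shows the grip bar at crop (100,237), and the rails running (20,25)→(26,280) on the left and (181,15)→(190,272) on the right. Square tray rim corners are (553,70), (667,77), (661,180) and (546,172). Long tray corners are (544,216), (687,206), (693,286) and (548,298).

```bash
python3 - <<'E'
from h import *
f=lambda l:np.array(l)/2.2+[70,135]
print("cam",ray("top",[[0,0]])[0])
print("grip",onz("top",f([[68,237],[133,237],[100,237]]),165).round())
r=onz("top",f([[20,25],[26,280],[181,15],[190,272]]),124); print("rails",r.round())
for n,c in (("sq",[(553,70),(667,77),(661,180),(546,172)]),("long",[(544,216),(687,206),(693,286),(548,298)])):
    w=onz("top",f(c),35); print(n,w[:,:2].round(),w.mean(0).round())
# grip by dark mask
im=cv2.imread("pics/top0.png")
m=(im.max(2)<75).astype(np.uint8); m[:235]=0;m[252:]=0;m[:,:90]=0;m[:,140:]=0
ys,xs=np.nonzero(m); print(len(xs),xs.min(),xs.max(),ys.min(),ys.max()); 
print(onz("top",[[xs.min(),ys.mean()],[xs.max(),ys.mean()]],165).round())
ims=cv2.imread("pics/side0.png"); m=(ims.max(2)<60).astype(np.uint8); m[:,:200]=0;m[:,245:]=0;m[:320]=0
ys,xs=np.nonzero(m); print(len(xs),xs.mean(),ys.mean())
o1,d1=ray("side",[[xs.mean(),ys.mean()]]); print("side at z142",onz("side",[[xs.mean(),ys.mean()]],142).round())
E
```

```text
cam [ 439.12939429  -77.51353112 1664.79459622]
grip [[463. 413. 165.]
 [464. 325. 165.]
 [464. 370. 165.]]
rails [[757. 504. 124.]
 [405. 483. 124.]
 [771. 278. 124.]
 [418. 257. 124.]]
sq [[ 712. -244.]
 [ 703. -411.]
 [ 553. -400.]
 [ 564. -234.]] [ 633. -322.   35.]
long [[ 500. -231.]
 [ 516. -438.]
 [ 401. -446.]
 [ 383. -237.]] [ 450. -338.   35.]
137 101 130 240 245
[[464. 413. 165.]
 [465. 327. 165.]]
332 222.06626506024097 354.2530120481928
side at z142 [[460. 386. 142.]]
```

```bash
python3 - <<'E'
from h import *
print(go(560,-230,240,60)); print(go(464,372,240,93.4))
E
```

```text
(array([ 423., -217.,   -9.]), array([-0.002, -0.   , -0.64 ]))
(array([ 573., -807.,   -8.]), array([-2.000e-03, -1.000e-03, -1.223e+00]))
```

play_rows(
  series=[
    {"linear": [423, -217, -9], "angular": [0, 0, -0.64], "gripper": 100},
    {"linear": [423, -217, -9], "angular": [0, 0, -0.64], "gripper": 100},
    {"linear": [423, -217, -9], "angular": [0, 0, -0.64], "gripper": 100},
    {"linear": [423, -217, -9], "angular": [0, 0, -0.64], "gripper": 100},
    {"linear": [423, -217, -9], "angular": [0, 0, -0.64], "gripper": 100},
    {"linear": [423, -217, -9], "angular": [0, 0, -0.64], "gripper": 100},
    {"linear": [423, -217, -9], "angular": [0, 0, -0.64], "gripper": 100},
    {"linear": [423, -217, -9], "angular": [0, 0, -0.64], "gripper": 100},
  ],
)

```text
t: 0.9
eef_pos: [512.4, -286.8, 238.6]
tcp_rot: [-180.0, 0.0, 60.0]
contact_force: [0.4, -0.0, -0.0]
opening: 0.997
gripper_force: 0.0
```

```bash
python3 - <<'E'
from h import *
print(go(464,372,240,93.4))
E
```

```text
(array([ 546., -372.,   -1.]), array([-0.   ,  0.   , -0.583]))
```

play_rows(
  series=[
    {"linear": [546, -372, -1], "angular": [0, 0, -0.583], "gripper": 100},
    {"linear": [546, -372, -1], "angular": [0, 0, -0.583], "gripper": 100},
    {"linear": [546, -372, -1], "angular": [0, 0, -0.583], "gripper": 100},
    {"linear": [546, -372, -1], "angular": [0, 0, -0.583], "gripper": 100},
    {"linear": [546, -372, -1], "angular": [0, 0, -0.583], "gripper": 100},
    {"linear": [546, -372, -1], "angular": [0, 0, -0.583], "gripper": 100},
    {"linear": [546, -372, -1], "angular": [0, 0, -0.583], "gripper": 100},
    {"linear": [546, -372, -1], "angular": [0, 0, -0.583], "gripper": 100},
  ],
)

```text
t: 1.7
eef_pos: [481.4, 112.0, 239.3]
tcp_rot: [180.0, 0.0, 93.4]
contact_force: [1.3, -1.1, 1.1]
opening: 0.999
gripper_force: 0.0
```

```bash
python3 - <<'E'
from h import *
print(go(464,372,240,93.4))
E
```

```text
(array([261.,  -2.,  -1.]), array([ 0.   ,  0.001, -0.001]))
```

play_rows(
  series=[
    {"linear": [261, -2, -1], "angular": [0, 0, 0], "gripper": 100},
    {"linear": [261, -2, -1], "angular": [0, 0, 0], "gripper": 100},
    {"linear": [261, -2, -1], "angular": [0, 0, 0], "gripper": 100},
    {"linear": [261, -2, -1], "angular": [0, 0, 0], "gripper": 100},
    {"linear": [261, -2, -1], "angular": [0, 0, 0], "gripper": 100},
    {"linear": [261, -2, -1], "angular": [0, 0, 0], "gripper": 100},
    {"linear": [261, -2, -1], "angular": [0, 0, 0], "gripper": 100},
  ],
)

```text
t: 2.4
eef_pos: [463.1, 373.2, 239.9]
tcp_rot: [-179.9, -0.0, 93.7]
contact_force: [0.5, -0.4, 0.1]
opening: 0.996
gripper_force: 0.0
```

```bash
python3 - <<'E'
from h import *
o=env.get_obs(); print(o["eef_pos"],o["joints"].round(1))
cv2.imwrite("pics/w1.png",optics.camera("wrist"))
P=optics.camera_params("wrist"); np.save("w1.npy",P,allow_pickle=True)
print(pix("wrist",[[464,372,165],[464,372,119]]), ray("wrist",[[280,210]]))
E
```

```text
[463.12872563 373.19039957 239.88195721] [-10.6  20.8 -41.6  94.3  14.4  70.4 -51.6]
[[289.11279803 219.37096626]
 [289.48819071 202.18535048]] (array([461.54486725, 436.96682622, 382.67740689]), array([[-0.01639681, -0.26213358, -0.96537438]]))
```

View pics/w1.png

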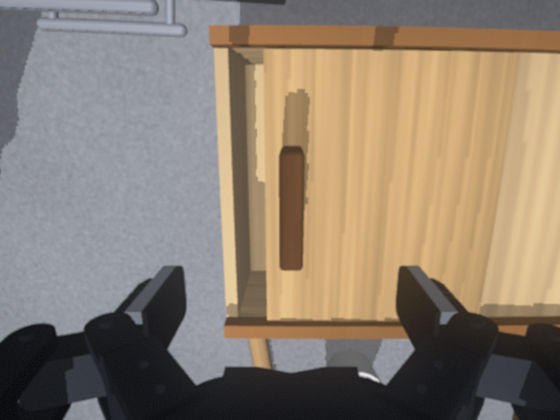

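The cover is already about 30 mm open, and the bar's top is centred at pixel (291,208). The rail front ends are at (211,36) and (226,329).

```bash
python3 - <<'E'
from h import *
P=np.load("w1.npy",allow_pickle=True).item()
g=onz("wrist",[[291.5,147],[291.5,269]],165,P); print(g.round(1),g.mean(0))
r=onz("wrist",[[211,36],[226,329]],124,P); print(r.round(1),r.mean(0))
m=g.mean(0); print(go(m[0],m[1],130,93.4))
E
```

```text
[[462.8 417.9 165. ]
 [467.6 337.6 165. ]] [465.18656636 377.7247599  165.        ]
[[404.3 485.2 124. ]
 [417.2 260.7 124. ]] [410.79617734 372.9788447  124.        ]
(array([  7.,   1., 110.]), array([-0.001,  0.001,  0.001]))
```

play_rows(
  series=[
    {"linear": [5, 1, 45], "angular": [0, 0, 0], "gripper": 100},
    {"linear": [5, 1, 90], "angular": [0, 0, 0], "gripper": 100},
    {"linear": [5, 1, 110], "angular": [0, 0, 0], "gripper": 60},
    {"linear": [5, 1, 110], "angular": [0, 0, 0], "gripper": 0},
    {"linear": [5, 1, 110], "angular": [0, 0, 0], "gripper": 0},
    {"linear": [5, 1, 110], "angular": [0, 0, 0], "gripper": 0},
    {"linear": [5, 1, 110], "angular": [0, 0, 0], "gripper": 0},
    {"linear": [5, 1, 110], "angular": [0, 0, 0], "gripper": 0},
  ],
)

```text
t: 3.25
eef_pos: [466.3, 376.2, 132.5]
tcp_rot: [179.9, -0.0, 93.4]
contact_force: [-0.5, -2.3, 6.2]
opening: 0.178
gripper_force: 60.0
```

Gripped (0.178 ≈ 16 mm). Sliding it open.

play_rows(
  series=[
    {"linear": [0, 30, 0], "angular": [0, 0, 0], "gripper": 0},
    {"linear": [0, 60, 0], "angular": [0, 0, 0], "gripper": 0},
    {"linear": [0, 90, 0], "angular": [0, 0, 0], "gripper": 0},
    {"linear": [0, 115, 0], "angular": [0, 0, 0], "gripper": 0},
    {"linear": [0, 129, 0], "angular": [0, 0, 0], "gripper": 0},
    {"linear": [0, 129, 0], "angular": [0, 0, 0], "gripper": 0},
    {"linear": [0, 129, 0], "angular": [0, 0, 0], "gripper": 40},
    {"linear": [0, 129, 0], "angular": [0, 0, 0], "gripper": 90},
  ],
)

```text
t: 4.05
eef_pos: [594.8, 383.7, 131.1]
tcp_rot: [179.9, -0.0, 93.4]
contact_force: [0.4, 0.2, -0.5]
opening: 0.507
gripper_force: 0.0
```

```bash
python3 - <<'E'
from h import *
print(go(595,384,250,93.4)); print(go(670,40,230,60));
E
```

```text
(array([   0.,    0., -119.]), array([ 0.002, -0.001, -0.   ]))
(array([-347.,   55.,  -99.]), array([ 0.001, -0.001,  0.583]))
```

play_rows(
  series=[
    {"linear": [0, 0, -50], "angular": [0, 0, 0], "gripper": 100},
    {"linear": [0, 0, -100], "angular": [0, 0, 0], "gripper": 100},
    {"linear": [-365, -10, -250], "angular": [0, 0, 0], "gripper": 100},
    {"linear": [-365, -10, -250], "angular": [0, 0, 0], "gripper": 100},
    {"linear": [-365, -10, -250], "angular": [0, 0, 0], "gripper": 100},
    {"linear": [-365, -10, -250], "angular": [0, 0, 0], "gripper": 100},
    {"linear": [-365, -10, -250], "angular": [0, 0, 0], "gripper": 100},
    {"linear": [-365, -10, -250], "angular": [0, 0, 0], "gripper": 100},
  ],
)

```text
t: 4.85
eef_pos: [603.1, 104.0, 345.7]
tcp_rot: [179.9, 0.0, 93.4]
contact_force: [0.6, 0.2, -0.2]
opening: 0.997
gripper_force: 0.0
```

play_rows(
  series=[
    {"linear": [-90, 0, 0], "angular": [0, 0, 0], "gripper": 100},
    {"linear": [-90, 0, 0], "angular": [0, 0, 0], "gripper": 100},
    {"linear": [-90, 0, 0], "angular": [0, 0, 0], "gripper": 100},
  ],
)

```text
t: 5.15
eef_pos: [609.3, 6.5, 344.4]
tcp_rot: [180.0, 0.3, 92.6]
contact_force: [-0.1, -0.3, -0.2]
opening: 1.002
gripper_force: 0.0
```

```bash
python3 - <<'E'
from h import *
o=env.get_obs(); print(o["eef_pos"],o["tcp_rot"],o["joints"].round(1))
cv2.imwrite("pics/w2.png",optics.camera("wrist"))
P=optics.camera_params("wrist"); np.save("w2.npy",P,allow_pickle=True)
E
```

```text
[609.25584277   6.53720678 344.41987218] [179.95362808   0.32091372  92.6212857 ] [ 21.6  17.6 -34.6  83.6  10.3  81.9 -10.6]
```

View pics/w2.png

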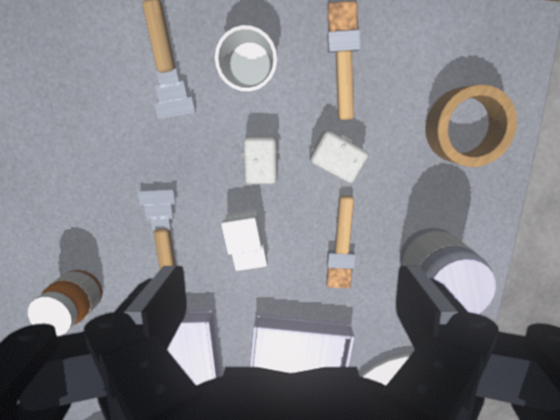

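All seven objects are visible: brushes at (344,60) and (343,243), scrapers at (165,58) and (160,235), lumps at (260,160) and (340,157), and foam at (244,243). The cup is at (246,58).

```bash
python3 - <<'E'
from h import *
P=np.load("w2.npy",allow_pickle=True).item()
im=cv2.imread("pics/w2.png"); hsv=cv2.cvtColor(im,cv2.COLOR_BGR2HSV)
for nm,z,b,m in (("lumpA",38,(225,125,285,195),0),("lumpB",38,(300,120,378,190),0),("foam",30,(215,208,275,275),0)):
    x0,y0,x1,y1=b; k=np.zeros(im.shape[:2],np.uint8); k[y0:y1,x0:x1]=(hsv[y0:y1,x0:x1,2]>150)
    k=cv2.morphologyEx(k,cv2.MORPH_CLOSE,np.ones((5,5)))
    c=max(cv2.findContours(k,0,2)[0],key=cv2.contourArea); r=cv2.minAreaRect(c); w=onz("wrist",cv2.boxPoints(r),z,P)
    e=[w[1]-w[0],w[2]-w[1]]; L=[np.linalg.norm(t) for t in e]; l=e[int(np.argmax(L))]
    print(nm,np.round(r[0]),w.mean(0).round(),np.round(L),"long ang",round(np.degrees(np.arctan2(l[1],l[0]))%180))
for nm,p,z in (("b1 handle",[(341,52),(346,118)],16),("b2 handle",[(347,198),(342,255)],16),("b2 ends",[(347,198),(340,287)],16),("s1",[(153,3),(165,70)],18),("s1 ends",[(153,3),(176,112)],12),("s2",[(160,231),(168,275)],18)):
    w=onz("wrist",p,z,P); d=w[1]-w[0]; print(nm,w.round()[:,:2].tolist(),round(np.linalg.norm(d)),"ang",round(np.degrees(np.arctan2(d[1],d[0]))%180,1))
cup=onz("wrist",[(246,58)],50,P); print("cup",cup.round())
E
```

```text
lumpA [254. 160.] [563.  19.  38.] [73. 87.] long ang 93
lumpB [338. 154.] [669.  31.  38.] [95. 87.] long ang 3
foam [244. 241.] [551. -94.  30.] [79. 96.] long ang 92
b1 handle [[665.0, 156.0], [678.0, 77.0]] 80 ang 99.4
b2 handle [[689.0, -29.0], [689.0, -112.0]] 84 ang 90.4
b2 ends [[689.0, -29.0], [691.0, -163.0]] 134 ang 91.0
s1 [[434.0, 200.0], [447.0, 124.0]] 77 ang 99.3
s1 ends [[432.0, 202.0], [457.0, 74.0]] 131 ang 101.1
s2 [[431.0, -89.0], [439.0, -156.0]] 68 ang 97.0
cup [[552. 138.  50.]]
```

```bash
python3 - <<'E'
from h import *
P=np.load("w2.npy",allow_pickle=True).item()
im=cv2.imread("pics/w2.png")
for nm,z,b in (("lumpA",30,(228,125,290,195)),("lumpB",30,(300,122,378,192)),("foam",25,(212,206,278,278))):
    x0,y0,x1,y1=b; s=cv2.cvtColor(im,cv2.COLOR_BGR2GRAY)[y0:y1,x0:x1]
    t,k=cv2.threshold(s,0,255,cv2.THRESH_OTSU)
    # Otsu twice: shadow/table split then table/object split
    t=cv2.threshold(s[s>t].reshape(1,-1),0,255,cv2.THRESH_OTSU)[0] if (s>t).mean()>.6 else t
    k=cv2.morphologyEx((s>t).astype(np.uint8),cv2.MORPH_OPEN,np.ones((3,3)))
    c=max(cv2.findContours(k,0,2)[0],key=cv2.contourArea)+np.array([x0,y0]); r=cv2.minAreaRect(c); w=onz("wrist",cv2.boxPoints(r),z,P)
    e=[w[1]-w[0],w[2]-w[1]]; L=[np.linalg.norm(q) for q in e]; l=e[int(np.argmax(L))]
    print(nm,t,np.round(r[0]),w.mean(0).round(),np.round(L),"long ang",round(np.degrees(np.arctan2(l[1],l[0]))%180))
print(go(564,12,60,93))
E
```

```text
lumpA 186.0 [260. 162.] [569.  16.  30.] [37. 55.] long ang 92
lumpB 186.0 [339. 158.] [672.  26.  30.] [43. 61.] long ang 155
foam 196.0 [244. 244.] [ 550. -101.   25.] [49. 75.] long ang 103
(array([  4., -45., 284.]), array([ 0.001,  0.002, -0.001]))
```

play_rows(
  series=[
    {"linear": [5, -40, 50], "angular": [0, 0, 0], "gripper": 100},
    {"linear": [5, -40, 100], "angular": [0, 0, 0], "gripper": 100},
    {"linear": [5, -40, 150], "angular": [0, 0, 0], "gripper": 100},
    {"linear": [5, -40, 200], "angular": [0, 0, 0], "gripper": 100},
    {"linear": [5, -40, 245], "angular": [0, 0, 0], "gripper": 100},
    {"linear": [5, -40, 290], "angular": [0, 0, 0], "gripper": 100},
    {"linear": [5, -40, 320], "angular": [0, 0, 0], "gripper": 100},
    {"linear": [5, -40, 337], "angular": [0, 0, 0], "gripper": 100},
  ],
)

```text
t: 6.0
eef_pos: [566.1, 20.5, 4.7]
tcp_rot: [-179.8, -0.1, 93.5]
contact_force: [0.2, -0.4, 0.2]
opening: 1.0
gripper_force: 0.0
```

play_rows(
  series=[
    {"linear": [0, 0, 0], "angular": [0, 0, 0], "gripper": 0},
    {"linear": [0, 0, 0], "angular": [0, 0, 0], "gripper": 0},
    {"linear": [0, 0, 0], "angular": [0, 0, 0], "gripper": 0},
    {"linear": [0, 0, 0], "angular": [0, 0, 0], "gripper": 0},
    {"linear": [0, 0, 0], "angular": [0, 0, 0], "gripper": 0},
    {"linear": [0, 0, -50], "angular": [0, 0, 0], "gripper": 0},
    {"linear": [0, 0, -100], "angular": [0, 0, 0], "gripper": 0},
    {"linear": [0, 0, -150], "angular": [0, 0, 0], "gripper": 0},
  ],
)

```text
t: 6.8
eef_pos: [567.7, 18.8, 159.7]
tcp_rot: [180.0, 0.0, 93.4]
contact_force: [1.4, -0.5, -0.8]
opening: 0.483
gripper_force: 61.5
```

```bash
cat >> h.py <<'E'
def loc(o,yaw,x,y):
    a=np.radians(yaw); return o[0]+x*np.cos(a)-y*np.sin(a), o[1]+x*np.sin(a)+y*np.cos(a)
crate=lambda x,y: loc((500.6,378.3),3.4,x,y)
sq=lambda x,y: loc((633,-322),-3.5,x,y)
lg=lambda x,y: loc((450,-338),4.6,x,y)
E
python3 - <<'E'
from h import *
print(env.get_obs()["eef_pos"]); x,y=crate(-10,65); print(x,y,go(x,y,175,93.4))
E
```

```text
[567.7218753   18.81824195 159.69991937]
486.76268743832486 442.5925250792851 (array([428., -56., -15.]), array([ 0.,  0., -0.]))
```

play_rows(
  series=[
    {"linear": [50, -7, -25], "angular": [0, 0, 0], "gripper": 0},
    {"linear": [428, -56, -25], "angular": [0, 0, 0], "gripper": 0},
    {"linear": [428, -56, -25], "angular": [0, 0, 0], "gripper": 0},
    {"linear": [428, -56, -25], "angular": [0, 0, 0], "gripper": 0},
    {"linear": [428, -56, -25], "angular": [0, 0, 0], "gripper": 0},
    {"linear": [428, -56, -25], "angular": [0, 0, 0], "gripper": 0},
    {"linear": [428, -56, -25], "angular": [0, 0, 0], "gripper": 0},
    {"linear": [428, -56, -25], "angular": [0, 0, 0], "gripper": 0},
  ],
)

```text
t: 7.6
eef_pos: [493.5, 408.2, 182.9]
tcp_rot: [179.9, 0.0, 93.4]
contact_force: [1.5, 0.2, -1.5]
opening: 0.48
gripper_force: 61.6
```

```bash
python3 - <<'E'
from h import *
print(env.get_obs()["opening"]); x,y=crate(-10,65); print(x,y,go(x,y,60,93.4))
E
```

```text
0.48013496819056334
486.76268743832486 442.5925250792851 (array([ 35.,  -5., 123.]), array([ 0.001,  0.   , -0.001]))
```

play_rows(
  series=[
    {"linear": [33, -5, 35], "angular": [0, 0, 0], "gripper": 0},
    {"linear": [33, -5, 80], "angular": [0, 0, 0], "gripper": 0},
    {"linear": [33, -5, 123], "angular": [0, 0, 0], "gripper": 0},
    {"linear": [33, -5, 123], "angular": [0, 0, 0], "gripper": 70},
    {"linear": [33, -5, 123], "angular": [0, 0, 0], "gripper": 70},
    {"linear": [33, -5, 80], "angular": [0, 0, 0], "gripper": 70},
    {"linear": [33, -5, 30], "angular": [0, 0, 0], "gripper": 100},
    {"linear": [33, -5, -20], "angular": [0, 0, 0], "gripper": 100},
  ],
)

```text
t: 8.4
eef_pos: [487.6, 440.2, 207.9]
tcp_rot: [179.8, -0.2, 93.4]
contact_force: [0.6, -0.1, 0.9]
opening: 0.993
gripper_force: 0.0
```

```bash
python3 - <<'E'
from h import *
print(env.get_obs()["eef_pos"],go(551,-101,195,103))
E
```

```text
[487.58631154 440.18740955 207.94741419] (array([-544.,   31.,   11.]), array([ 0.004, -0.003, -0.168]))
```

play_rows(
  series=[
    {"linear": [-538, 31, 0], "angular": [0, 0, -0.168], "gripper": 100},
    {"linear": [-538, 31, 0], "angular": [0, 0, -0.168], "gripper": 100},
    {"linear": [-538, 31, 0], "angular": [0, 0, -0.168], "gripper": 100},
    {"linear": [-538, 31, 0], "angular": [0, 0, -0.168], "gripper": 100},
    {"linear": [-538, 31, 0], "angular": [0, 0, -0.168], "gripper": 100},
    {"linear": [-538, 31, 0], "angular": [0, 0, -0.168], "gripper": 100},
    {"linear": [-538, 31, 0], "angular": [0, 0, -0.168], "gripper": 100},
    {"linear": [-538, 31, 0], "angular": [0, 0, -0.168], "gripper": 100},
  ],
)

```text
t: 9.2
eef_pos: [535.1, 40.5, 206.5]
tcp_rot: [179.6, 0.1, 103.0]
contact_force: [1.4, -0.4, -0.4]
opening: 1.001
gripper_force: 0.0
```

```bash
python3 - <<'E'
from h import *
print(env.get_obs()["eef_pos"],go(552,-95,5,103))
E
```

```text
[535.12221354  40.53860435 206.51671362] (array([-135.,  -16.,  202.]), array([0.007, 0.002, 0.   ]))
```

play_rows(
  series=[
    {"linear": [-50, -6, 10], "angular": [0, 0, 0], "gripper": 100},
    {"linear": [-95, -12, 30], "angular": [0, 0, 0], "gripper": 100},
    {"linear": [-134, -16, 60], "angular": [0, 0, 0], "gripper": 100},
    {"linear": [-134, -16, 105], "angular": [0, 0, 0], "gripper": 100},
    {"linear": [-134, -16, 150], "angular": [0, 0, 0], "gripper": 100},
    {"linear": [-134, -16, 185], "angular": [0, 0, 0], "gripper": 100},
    {"linear": [-134, -16, 201], "angular": [0, 0, 0], "gripper": 100},
    {"linear": [-134, -16, 201], "angular": [0, 0, 0], "gripper": 0},
  ],
)

```text
t: 10.0
eef_pos: [548.5, -92.2, 1.8]
tcp_rot: [180.0, 0.0, 103.0]
contact_force: [0.2, -0.4, -0.3]
opening: 0.86
gripper_force: 0.0
```

play_rows(
  series=[
    {"linear": [0, 0, 0], "angular": [0, 0, 0], "gripper": 0},
    {"linear": [0, 0, 0], "angular": [0, 0, 0], "gripper": 0},
    {"linear": [0, 0, 0], "angular": [0, 0, 0], "gripper": 0},
    {"linear": [0, 0, 0], "angular": [0, 0, 0], "gripper": 0},
    {"linear": [0, 0, -50], "angular": [0, 0, 0], "gripper": 0},
    {"linear": [0, 0, -100], "angular": [0, 0, 0], "gripper": 0},
    {"linear": [0, 0, -150], "angular": [0, 0, 0], "gripper": 0},
    {"linear": [0, 0, -185], "angular": [0, 0, 0], "gripper": 0},
  ],
)

```text
t: 10.8
eef_pos: [549.7, -91.9, 191.4]
tcp_rot: [179.7, 0.2, 103.0]
contact_force: [0.9, -1.3, -0.6]
opening: 0.534
gripper_force: 61.4
```

```bash
python3 - <<'E'
from h import *
x,y=crate(-10,-5); print(x,y,go(x,y,190,93.4))
E
```

```text
490.9141335886422 372.71573712462157 (array([466.,  48.,   0.]), array([0.006, 0.003, 0.168]))
```

play_rows(
  series=[
    {"linear": [464, 48, 0], "angular": [0, 0, 0.168], "gripper": 0},
    {"linear": [464, 48, 0], "angular": [0, 0, 0.168], "gripper": 0},
    {"linear": [464, 48, 0], "angular": [0, 0, 0.168], "gripper": 0},
    {"linear": [464, 48, 0], "angular": [0, 0, 0.168], "gripper": 0},
    {"linear": [464, 48, 0], "angular": [0, 0, 0.168], "gripper": 0},
    {"linear": [464, 48, 0], "angular": [0, 0, 0.168], "gripper": 0},
    {"linear": [464, 48, 0], "angular": [0, 0, 0.168], "gripper": 0},
    {"linear": [464, 48, 0], "angular": [0, 0, 0.168], "gripper": 0},
  ],
)

```text
t: 11.6
eef_pos: [498.7, 304.8, 187.8]
tcp_rot: [179.8, -0.0, 93.4]
contact_force: [0.2, -0.1, -0.1]
opening: 0.533
gripper_force: 64.8
```

```bash
python3 - <<'E'
from h import *
x,y=crate(-10,-5); print(env.get_obs()["opening"],x,y,go(x,y,60,93.4))
E
```

```text
0.5330660062729764 490.9141335886422 372.71573712462157 (array([ 68.,  -4., 128.]), array([ 0.003, -0.   , -0.   ]))
```

play_rows(
  series=[
    {"linear": [45, -3, 0], "angular": [0, 0, 0], "gripper": 0},
    {"linear": [68, -4, 35], "angular": [0, 0, 0], "gripper": 0},
    {"linear": [68, -4, 80], "angular": [0, 0, 0], "gripper": 0},
    {"linear": [68, -4, 125], "angular": [0, 0, 0], "gripper": 0},
    {"linear": [68, -4, 125], "angular": [0, 0, 0], "gripper": 75},
    {"linear": [68, -4, 125], "angular": [0, 0, 0], "gripper": 75},
    {"linear": [68, -4, 80], "angular": [0, 0, 0], "gripper": 75},
    {"linear": [68, -4, 30], "angular": [0, 0, 0], "gripper": 100},
  ],
)

```text
t: 12.4
eef_pos: [491.1, 370.6, 159.6]
tcp_rot: [179.9, -0.1, 93.4]
contact_force: [1.0, 0.7, 0.3]
opening: 0.898
gripper_force: 0.0
```

```bash
python3 - <<'E'
from h import *
print(env.get_obs()["eef_pos"],go(671,127,160,99.4),go(674,23,160,155))
E
```

```text
[491.10758519 370.6280495  159.61191397] (array([-254.,  165.,   -0.]), array([ 0.001, -0.001, -0.105])) (array([-358.,  162.,   -1.]), array([ 0.002, -0.   , -1.075]))
```

play_rows(
  series=[
    {"linear": [-358, 162, -30], "angular": [0, 0, -0.13], "gripper": 100},
    {"linear": [-358, 162, -30], "angular": [0, 0, -0.27], "gripper": 72},
    {"linear": [-358, 162, -30], "angular": [0, 0, -0.41], "gripper": 72},
    {"linear": [-358, 162, -30], "angular": [0, 0, -0.55], "gripper": 72},
    {"linear": [-358, 162, -30], "angular": [0, 0, -0.68], "gripper": 72},
    {"linear": [-358, 162, -30], "angular": [0, 0, -0.82], "gripper": 72},
    {"linear": [-358, 162, -30], "angular": [0, 0, -0.95], "gripper": 72},
    {"linear": [-358, 162, -30], "angular": [0, 0, -1.075], "gripper": 72},
  ],
)

```text
t: 13.2
eef_pos: [676.4, 19.3, 191.4]
tcp_rot: [179.9, 0.4, 155.1]
contact_force: [0.8, 0.7, -0.1]
opening: 0.722
gripper_force: 0.0
```

```bash
python3 - <<'E'
from h import *
print(env.get_obs()["eef_pos"],go(674,23,5,155),pix("wrist",[[674,23,38],[678,77,16]]))
cv2.imwrite("pics/w3.png",optics.camera("wrist"))
E
```

```text
[676.43989965  19.25194061 191.41151564] (array([  5.,   2., 186.]), array([0.002, 0.007, 0.002])) [[293.27743633 188.97178824]
 [349.451737   163.0436094 ]]
```

View pics/w3.png

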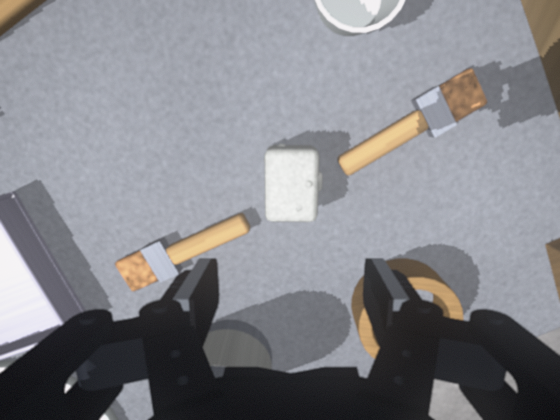

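The lump is centred at (292,185), as predicted, and the brush handle's end is close by at (340,165). I'll grip slightly to the far side of the lump's centre, away from it.

play_rows(
  series=[
    {"linear": [1, 1, 45], "angular": [0, 0, 0], "gripper": 70},
    {"linear": [1, 1, 90], "angular": [0, 0, 0], "gripper": 70},
    {"linear": [1, 1, 135], "angular": [0, 0, 0], "gripper": 70},
    {"linear": [1, 1, 165], "angular": [0, 0, 0], "gripper": 70},
    {"linear": [1, 1, 185], "angular": [0, 0, 0], "gripper": 70},
    {"linear": [1, 1, 185], "angular": [0, 0, 0], "gripper": 0},
    {"linear": [1, 1, 185], "angular": [0, 0, 0], "gripper": 0},
    {"linear": [1, 1, 185], "angular": [0, 0, 0], "gripper": 0},
  ],
)

```text
t: 14.05
eef_pos: [675.3, 24.3, 4.2]
tcp_rot: [179.9, 0.2, 155.0]
contact_force: [-0.8, 0.3, 0.0]
opening: 0.529
gripper_force: 63.6
```

play_rows(
  series=[
    {"linear": [0, 0, 0], "angular": [0, 0, 0], "gripper": 0},
    {"linear": [0, 0, 0], "angular": [0, 0, 0], "gripper": 0},
    {"linear": [0, 0, -50], "angular": [0, 0, 0], "gripper": 0},
    {"linear": [0, 0, -100], "angular": [0, 0, 0], "gripper": 0},
    {"linear": [0, 0, -150], "angular": [0, 0, 0], "gripper": 0},
    {"linear": [0, 0, -185], "angular": [0, 0, 0], "gripper": 0},
  ],
)

```text
t: 14.65
eef_pos: [674.3, 24.7, 190.7]
tcp_rot: [179.9, 0.2, 155.0]
contact_force: [0.6, -0.8, -1.7]
opening: 0.53
gripper_force: 63.7
```

```bash
python3 - <<'E'
from h import *
x,y=crate(-10,-66); print(x,y,go(x,y,190,93.4))
E
```

```text
494.53182237677584 311.82310762127184 (array([284., 184.,   0.]), array([0.004, 0.002, 1.075]))
```

play_rows(
  series=[
    {"linear": [284, 184, 0], "angular": [0, 0, 0.14], "gripper": 0},
    {"linear": [284, 184, 0], "angular": [0, 0, 0.28], "gripper": 0},
    {"linear": [284, 184, 0], "angular": [0, 0, 0.42], "gripper": 0},
    {"linear": [284, 184, 0], "angular": [0, 0, 0.56], "gripper": 0},
    {"linear": [284, 184, 0], "angular": [0, 0, 0.7], "gripper": 0},
    {"linear": [284, 184, 0], "angular": [0, 0, 0.84], "gripper": 0},
    {"linear": [284, 184, 0], "angular": [0, 0, 0.98], "gripper": 0},
    {"linear": [284, 184, 0], "angular": [0, 0, 1.075], "gripper": 0},
  ],
)

```text
t: 15.45
eef_pos: [488.2, 318.4, 187.7]
tcp_rot: [-180.0, -0.3, 93.8]
contact_force: [0.9, 0.6, 0.2]
opening: 0.531
gripper_force: 64.0
```

```bash
python3 - <<'E'
from h import *
x,y=crate(-10,-66); print(env.get_obs()["opening"],go(x,y,65,93.4))
E
```

```text
0.5308649473320148 (array([ -8.,   6., 123.]), array([-0.   , -0.005,  0.007]))
```

play_rows(
  series=[
    {"linear": [-2, 2, 35], "angular": [0, 0, 0], "gripper": 0},
    {"linear": [-2, 2, 80], "angular": [0, 0, 0], "gripper": 0},
    {"linear": [-2, 2, 123], "angular": [0, 0, 0], "gripper": 0},
    {"linear": [-2, 2, 123], "angular": [0, 0, 0], "gripper": 75},
    {"linear": [-2, 2, 123], "angular": [0, 0, 0], "gripper": 75},
    {"linear": [-2, 2, 80], "angular": [0, 0, 0], "gripper": 75},
    {"linear": [-2, 2, 30], "angular": [0, 0, 0], "gripper": 100},
    {"linear": [-2, 2, -20], "angular": [0, 0, 0], "gripper": 100},
  ],
)

```text
t: 16.25
eef_pos: [495.8, 310.5, 210.9]
tcp_rot: [179.8, -0.2, 93.5]
contact_force: [1.4, -0.3, 0.3]
opening: 1.001
gripper_force: 0.0
```

```bash
python3 - <<'E'
from h import *
print(env.get_obs()["eef_pos"])
a=optics.camera("wrist"); b=optics.camera("top")
c=cv2.resize(b[135:285,70:390],(560,262),interpolation=cv2.INTER_CUBIC)
cv2.imwrite("pics/m4.png",np.vstack([a[:320],c]))
x,y=crate(95,0); print(x,y,go(x,y,230,93.4))
E
```

```text
[495.84800459 310.46784105 210.92568267]
595.4327836527577 383.9341054897164 (array([ 64., 100., -10.]), array([ 0.017, -0.01 ,  0.001]))
```

View pics/m4.png

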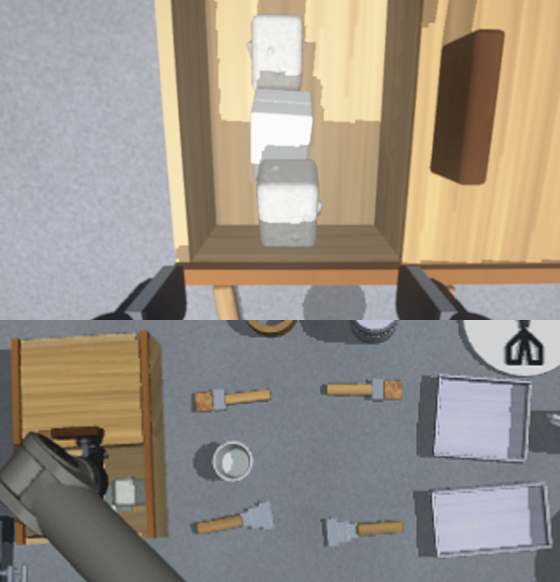

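All three scraps are in the hopper, below the rim, and the bar stands at the open end. Now shutting the cover.

play_rows(
  series=[
    {"linear": [35, 50, -10], "angular": [0, 0, 0], "gripper": 100},
    {"linear": [66, 98, -10], "angular": [0, 0, 0], "gripper": 100},
    {"linear": [66, 98, -10], "angular": [0, 0, 0], "gripper": 100},
    {"linear": [66, 98, 25], "angular": [0, 0, 0], "gripper": 100},
    {"linear": [66, 98, 65], "angular": [0, 0, 0], "gripper": 60},
    {"linear": [66, 98, 80], "angular": [0, 0, 0], "gripper": 0},
    {"linear": [66, 98, 80], "angular": [0, 0, 0], "gripper": 0},
    {"linear": [66, 98, 80], "angular": [0, 0, 0], "gripper": 0},
  ],
)

```text
t: 17.15
eef_pos: [590.5, 381.6, 128.7]
tcp_rot: [179.8, -0.1, 93.4]
contact_force: [0.2, 0.0, 1.1]
opening: 0.327
gripper_force: 0.0
```

play_rows(
  series=[
    {"linear": [0, 0, 0], "angular": [0, 0, 0], "gripper": 0},
    {"linear": [0, -30, 0], "angular": [0, 0, 0], "gripper": 0},
    {"linear": [0, -65, 0], "angular": [0, 0, 0], "gripper": 0},
    {"linear": [0, -100, 0], "angular": [0, 0, 0], "gripper": 0},
    {"linear": [0, -135, 0], "angular": [0, 0, 0], "gripper": 0},
    {"linear": [0, -155, 0], "angular": [0, 0, 0], "gripper": 0},
    {"linear": [0, -163, 0], "angular": [0, 0, 0], "gripper": 0},
    {"linear": [0, -163, 0], "angular": [0, 0, 0], "gripper": 0},
  ],
)

```text
t: 17.95
eef_pos: [427.5, 372.2, 129.4]
tcp_rot: [179.8, -0.1, 93.4]
contact_force: [-0.6, -2.0, 9.9]
opening: 0.18
gripper_force: 63.8
```

```bash
python3 - <<'E'
from h import *
o=env.get_obs();print(o["eef_pos"],o["contact_force"]); x,y=crate(-70,0); print(x,y)
E
```

```text
[427.48863258 372.19949625 129.38833394] [-0.62678026 -1.97871701  9.85421373]
430.7232120453365 374.1485538496827
```

play_rows(
  series=[
    {"linear": [0, -4, 0], "angular": [0, 0, 0], "gripper": 0},
    {"linear": [0, -6, 0], "angular": [0, 0, 0], "gripper": 0},
    {"linear": [0, -6, 0], "angular": [0, 0, 0], "gripper": 0},
  ],
)

```text
t: 18.25
eef_pos: [427.3, 372.2, 129.4]
tcp_rot: [179.4, -0.3, 93.3]
contact_force: [11.3, 1.5, 3.0]
opening: 0.178
gripper_force: 62.4
```

End stop reached, so the cover is shut. Releasing and going to the near scraper.

play_rows(
  series=[
    {"linear": [0, -1, 0], "angular": [0, 0, 0], "gripper": 60},
    {"linear": [0, -1, 0], "angular": [0, 0, 0], "gripper": 100},
    {"linear": [0, -1, -50], "angular": [0, 0, 0], "gripper": 100},
    {"linear": [0, -1, -90], "angular": [0, 0, 0], "gripper": 100},
  ],
)

```text
t: 18.65
eef_pos: [419.0, 370.7, 217.3]
tcp_rot: [-179.9, 0.0, 93.5]
contact_force: [0.9, 0.1, 0.4]
opening: 0.849
gripper_force: 0.0
```

```bash
python3 - <<'E'
from h import *
print(env.get_obs()["eef_pos"],go(445,137,220,99.5))
E
```

```text
[419.04146901 370.72201477 217.31056876] (array([-235.,   12.,   -3.]), array([-0.002,  0.   , -0.105]))
```

play_rows(
  series=[
    {"linear": [-233, 12, -3], "angular": [0, 0, -0.105], "gripper": 100},
    {"linear": [-233, 12, -3], "angular": [0, 0, -0.105], "gripper": 100},
    {"linear": [-233, 12, -3], "angular": [0, 0, -0.105], "gripper": 100},
    {"linear": [-233, 12, -3], "angular": [0, 0, -0.105], "gripper": 100},
    {"linear": [-233, 12, -3], "angular": [0, 0, -0.105], "gripper": 100},
    {"linear": [-233, 12, -3], "angular": [0, 0, -0.105], "gripper": 100},
  ],
)

```text
t: 19.25
eef_pos: [446.1, 133.0, 219.0]
tcp_rot: [-179.9, 0.2, 98.9]
contact_force: [0.4, -0.1, 1.0]
opening: 1.001
gripper_force: 0.0
```

```bash
python3 - <<'E'
from h import *
print(env.get_obs()["eef_pos"],go(445,137,3,99.5))
P=optics.camera_params("wrist"); a=optics.camera("wrist"); cv2.imwrite("pics/w5.png",a); np.save("w5.npy",P,allow_pickle=True)
print(pix("wrist",[[445,137,18],[434,200,18]],P))
E
```

```text
[446.11195773 133.0119447  219.02846605] (array([  5.,  -0., 216.]), array([-0.001,  0.003, -0.011]))
[[289.70735711 179.48735711]
 [288.42203882 112.14630405]]
```

View pics/w5.png

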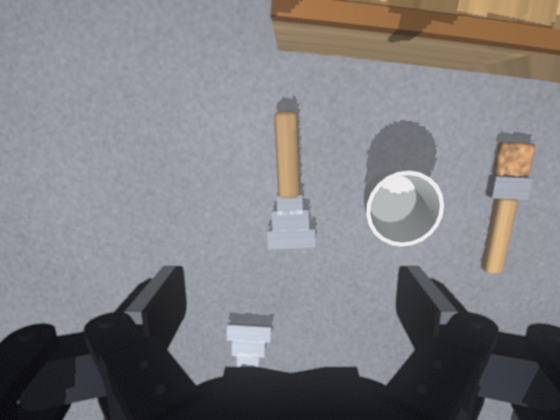

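The scraper handle is at column 288 with its ferrule at row 197, as predicted, and the cup is clear.

play_rows(
  series=[
    {"linear": [5, -1, 50], "angular": [0, 0, 0], "gripper": 60},
    {"linear": [5, -1, 100], "angular": [0, 0, 0], "gripper": 60},
    {"linear": [5, -1, 150], "angular": [0, 0, 0], "gripper": 60},
    {"linear": [5, -1, 190], "angular": [0, 0, 0], "gripper": 60},
    {"linear": [5, -1, 215], "angular": [0, 0, 0], "gripper": 60},
    {"linear": [5, -1, 215], "angular": [0, 0, 0], "gripper": 0},
    {"linear": [5, -1, 215], "angular": [0, 0, 0], "gripper": 0},
    {"linear": [5, -1, 215], "angular": [0, 0, 0], "gripper": 0},
  ],
)

```text
t: 20.1
eef_pos: [445.2, 144.8, 5.8]
tcp_rot: [179.8, -0.0, 99.5]
contact_force: [-0.2, 0.1, -0.6]
opening: 0.238
gripper_force: 62.5
```

play_rows(
  series=[
    {"linear": [0, 0, 0], "angular": [0, 0, 0], "gripper": 0},
    {"linear": [0, 0, 0], "angular": [0, 0, 0], "gripper": 0},
    {"linear": [0, 0, -30], "angular": [0, 0, 0], "gripper": 0},
    {"linear": [0, 0, -75], "angular": [0, 0, 0], "gripper": 0},
    {"linear": [0, 0, -120], "angular": [0, 0, 0], "gripper": 0},
  ],
)

```text
t: 20.6
eef_pos: [443.3, 143.2, 125.7]
tcp_rot: [-179.9, -0.0, 99.4]
contact_force: [1.5, -0.4, -0.3]
opening: 0.237
gripper_force: 62.5
```

```bash
python3 - <<'E'
from h import *
print(env.get_obs()["eef_pos"])
x,y=sq(-33,8); print(x,y,go(x,y,125,86.5))
E
```

```text
[443.28745214 143.24457319 125.66988299]
600.5499399683572 -312.0003198079748 (array([-475.,   81.,    1.]), array([-0.001,  0.   ,  0.225]))
```

play_rows(
  series=[
    {"linear": [-471, 81, 0], "angular": [0, 0, 0.225], "gripper": 0},
    {"linear": [-471, 81, 0], "angular": [0, 0, 0.225], "gripper": 0},
    {"linear": [-471, 81, 0], "angular": [0, 0, 0.225], "gripper": 0},
    {"linear": [-471, 81, 0], "angular": [0, 0, 0.225], "gripper": 0},
    {"linear": [-471, 81, 0], "angular": [0, 0, 0.225], "gripper": 0},
    {"linear": [-471, 81, 0], "angular": [0, 0, 0.225], "gripper": 0},
    {"linear": [-471, 81, 0], "angular": [0, 0, 0.225], "gripper": 0},
    {"linear": [-471, 81, 0], "angular": [0, 0, 0.225], "gripper": 0},
  ],
)

```text
t: 21.4
eef_pos: [575.5, -236.8, 125.0]
tcp_rot: [179.9, 0.0, 86.5]
contact_force: [0.0, 1.0, 0.1]
opening: 0.24
gripper_force: 62.6
```

```bash
python3 - <<'E'
from h import *
print(env.get_obs()["eef_pos"])
x,y=sq(-33,12); print(x,y,go(x,y,125,86.5))
P=optics.camera_params("wrist"); a=optics.camera("wrist"); cv2.imwrite("pics/w6.png",a)
w=np.array([[75,85],[75,-85],[-75,-85],[-75,85]]); print(pix("wrist",[[*sq(*q),35] for q in w],P).round())
E
```

```text
[ 575.52184209 -236.75638522  124.9896961 ]
600.7941341264967 -308.0077806142873 (array([-70.,  30.,   0.]), array([ 0.001,  0.001, -0.   ]))
[[489. 210.]
 [456. 409.]
 [275. 411.]
 [271. 210.]]
```

View pics/w6.png

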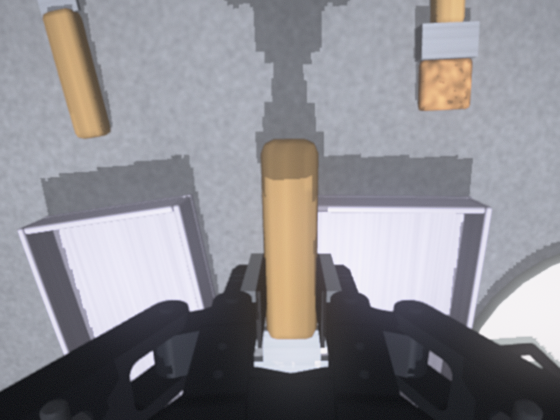

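The tray rim corner at (489,207) matches the prediction (489,210), and the scraper is held level.

play_rows(
  series=[
    {"linear": [-45, 20, 0], "angular": [0, 0, 0], "gripper": 0},
    {"linear": [-70, 30, 10], "angular": [0, 0, 0], "gripper": 0},
    {"linear": [-70, 30, 50], "angular": [0, 0, 0], "gripper": 0},
    {"linear": [-70, 30, 85], "angular": [0, 0, 0], "gripper": 0},
    {"linear": [-70, 30, 108], "angular": [0, 0, 0], "gripper": 0},
    {"linear": [-70, 30, 111], "angular": [0, 0, 0], "gripper": 0},
    {"linear": [-70, 30, 111], "angular": [0, 0, 0], "gripper": 38},
    {"linear": [-70, 30, 111], "angular": [0, 0, 0], "gripper": 38},
  ],
)

```text
t: 22.25
eef_pos: [602.1, -306.5, 15.2]
tcp_rot: [179.8, 0.1, 86.5]
contact_force: [-0.0, -0.2, 0.2]
opening: 0.379
gripper_force: 0.0
```

play_rows(
  series=[
    {"linear": [0, 0, 0], "angular": [0, 0, 0], "gripper": 38},
    {"linear": [0, 0, -35], "angular": [0, 0, 0], "gripper": 38},
    {"linear": [0, 0, -80], "angular": [0, 0, 0], "gripper": 60},
    {"linear": [0, 0, -125], "angular": [0, 0, 0], "gripper": 60},
    {"linear": [0, 0, -165], "angular": [0, 0, 0], "gripper": 60},
  ],
)

```text
t: 22.75
eef_pos: [601.5, -306.2, 182.1]
tcp_rot: [179.8, 0.1, 86.5]
contact_force: [0.1, -0.7, -0.3]
opening: 0.6
gripper_force: 0.0
```

```bash
python3 - <<'E'
from h import *
print(env.get_obs()["eef_pos"])
print(go(433,-108,180,97))
E
```

```text
[ 601.53736189 -306.21856018  182.12793111]
(array([ 188., -180.,    1.]), array([ 0.003,  0.002, -0.183]))
```

play_rows(
  series=[
    {"linear": [184, -180, 0], "angular": [0, 0, -0.15], "gripper": 60},
    {"linear": [184, -180, 0], "angular": [0, 0, -0.15], "gripper": 60},
    {"linear": [184, -180, 0], "angular": [0, 0, -0.15], "gripper": 60},
    {"linear": [184, -180, 0], "angular": [0, 0, -0.15], "gripper": 60},
    {"linear": [184, -180, 0], "angular": [0, 0, -0.15], "gripper": 60},
    {"linear": [184, -180, 0], "angular": [0, 0, -0.15], "gripper": 60},
    {"linear": [184, -180, 0], "angular": [0, 0, -0.15], "gripper": 60},
  ],
)

```text
t: 23.45
eef_pos: [432.1, -110.7, 179.4]
tcp_rot: [179.9, 0.2, 95.2]
contact_force: [0.8, 0.3, -0.1]
opening: 0.6
gripper_force: 0.0
```

```bash
cat >> h.py <<'E'
def handle(im,P,z,near):
    """wooden handle blob (orange hue) nearest the expected pixel: centre, ends, direction on plane z"""
    h=cv2.cvtColor(im,cv2.COLOR_BGR2HSV); k=cv2.inRange(h,(8,90,90),(25,255,255))
    k=cv2.morphologyEx(k,cv2.MORPH_OPEN,np.ones((5,5)))
    cs=[c for c in cv2.findContours(k,0,2)[0] if cv2.contourArea(c)>300]
    c=min(cs,key=lambda c:abs(cv2.pointPolygonTest(c,tuple(map(float,near)),True)) if cv2.pointPolygonTest(c,tuple(map(float,near)),False)<0 else 0)
    b=cv2.boxPoints(cv2.minAreaRect(c)); w=onz("wrist",b,z,P)
    e=[w[1]-w[0],w[2]-w[1]]; L=[np.linalg.norm(q) for q in e]; l=e[int(np.argmax(L))]
    return b.mean(0).round(),w.mean(0).round(),np.round(L),round(np.degrees(np.arctan2(l[1],l[0]))%180,1)
E
python3 - <<'E'
from h import *
print(env.get_obs()["eef_pos"])
P=optics.camera_params("wrist"); a=optics.camera("wrist"); cv2.imwrite("pics/w7.png",a)
print(handle(a,P,16,pix("wrist",[[434,-125,16]],P)[0]),pix("wrist",[[434,-125,16]],P))
E
```

```text
[ 432.08300748 -110.72292006  179.35956151]
(array([290., 216.], dtype=float32), array([ 434., -135.,   16.]), array([18., 78.]), np.float64(95.6)) [[290.28896503 207.60170921]]
```

play_rows(
  series=[
    {"linear": [-6, 0, 45], "angular": [0, 0, 0], "gripper": 60},
    {"linear": [-6, 0, 90], "angular": [0, 0, 0], "gripper": 60},
    {"linear": [-6, 0, 135], "angular": [0, 0, 0], "gripper": 60},
    {"linear": [-6, 0, 165], "angular": [0, 0, 0], "gripper": 60},
    {"linear": [-6, 0, 175], "angular": [0, 0, 0], "gripper": 60},
    {"linear": [-6, 0, 175], "angular": [0, 0, 0], "gripper": 0},
    {"linear": [-6, 0, 175], "angular": [0, 0, 0], "gripper": 0},
    {"linear": [-6, 0, 175], "angular": [0, 0, 0], "gripper": 0},
  ],
)

```text
t: 24.3
eef_pos: [434.9, -118.1, 4.8]
tcp_rot: [179.8, 0.1, 95.1]
contact_force: [-0.4, 0.8, -0.5]
opening: 0.237
gripper_force: 60.6
```

play_rows(
  series=[
    {"linear": [0, 0, 0], "angular": [0, 0, 0], "gripper": 0},
    {"linear": [0, 0, 0], "angular": [0, 0, 0], "gripper": 0},
    {"linear": [0, 0, -30], "angular": [0, 0, 0], "gripper": 0},
    {"linear": [0, 0, -75], "angular": [0, 0, 0], "gripper": 0},
    {"linear": [0, 0, -120], "angular": [0, 0, 0], "gripper": 0},
  ],
)

```text
t: 24.8
eef_pos: [432.1, -117.2, 124.5]
tcp_rot: [-179.9, -0.0, 95.1]
contact_force: [1.1, -0.8, -0.9]
opening: 0.239
gripper_force: 60.7
```

```bash
python3 - <<'E'
from h import *
p=env.get_obs()["eef_pos"];print(p)
x,y=sq(30,p[1]+108); print(x,y,go(x,y,125,86.5))
E
```

```text
[ 432.14320071 -117.19078812  124.45308976]
662.3829597607036 -333.00510163439293 (array([-236.,  210.,   -1.]), array([-0.001, -0.001,  0.151]))
```

play_rows(
  series=[
    {"linear": [-236, 210, 0], "angular": [0, 0, 0.151], "gripper": 0},
    {"linear": [-236, 210, 0], "angular": [0, 0, 0.151], "gripper": 0},
    {"linear": [-236, 210, 0], "angular": [0, 0, 0.151], "gripper": 0},
    {"linear": [-236, 210, 0], "angular": [0, 0, 0.151], "gripper": 0},
    {"linear": [-236, 210, 0], "angular": [0, 0, 0.151], "gripper": 0},
    {"linear": [-236, 210, 0], "angular": [0, 0, 0.151], "gripper": 0},
    {"linear": [-236, 210, 0], "angular": [0, 0, 0.151], "gripper": 0},
    {"linear": [-236, 210, 0], "angular": [0, 0, 0.151], "gripper": 0},
  ],
)

```text
t: 25.6
eef_pos: [663.8, -336.4, 122.4]
tcp_rot: [180.0, 0.0, 86.3]
contact_force: [-0.4, 0.3, -0.6]
opening: 0.235
gripper_force: 60.7
```

play_rows(
  series=[
    {"linear": [0, 0, 35], "angular": [0, 0, 0], "gripper": 0},
    {"linear": [0, 0, 75], "angular": [0, 0, 0], "gripper": 0},
    {"linear": [0, 0, 105], "angular": [0, 0, 0], "gripper": 0},
    {"linear": [0, 0, 110], "angular": [0, 0, 0], "gripper": 0},
    {"linear": [0, 0, 110], "angular": [0, 0, 0], "gripper": 38},
    {"linear": [0, 0, 110], "angular": [0, 0, 0], "gripper": 38},
    {"linear": [0, 0, 110], "angular": [0, 0, 0], "gripper": 38},
    {"linear": [0, 0, 65], "angular": [0, 0, 0], "gripper": 38},
  ],
)

```text
t: 26.4
eef_pos: [658.6, -332.6, 53.2]
tcp_rot: [-179.4, -0.2, 86.5]
contact_force: [-0.7, -0.2, -0.7]
opening: 0.384
gripper_force: 0.0
```

```bash
python3 - <<'E'
from h import *
print(env.get_obs()["eef_pos"])
print(go(689,-107,160,91))
E
```

```text
[ 658.56017036 -332.57280294   53.21910413]
(array([ 227.,   15., -106.]), array([-0.011, -0.004, -0.079]))
```

play_rows(
  series=[
    {"linear": [0, 0, -50], "angular": [0, 0, 0], "gripper": 60},
    {"linear": [40, 3, -95], "angular": [0, 0, 0], "gripper": 60},
    {"linear": [235, 15, -115], "angular": [0, 0, -0.079], "gripper": 60},
    {"linear": [235, 15, -115], "angular": [0, 0, -0.079], "gripper": 60},
    {"linear": [235, 15, -115], "angular": [0, 0, -0.079], "gripper": 60},
    {"linear": [235, 15, -115], "angular": [0, 0, -0.079], "gripper": 60},
    {"linear": [235, 15, -115], "angular": [0, 0, -0.079], "gripper": 60},
    {"linear": [235, 15, -115], "angular": [0, 0, -0.079], "gripper": 60},
  ],
)

```text
t: 27.2
eef_pos: [693.5, -96.9, 175.3]
tcp_rot: [179.8, -0.0, 91.3]
contact_force: [0.6, -1.2, 0.7]
opening: 0.601
gripper_force: 0.0
```

```bash
python3 - <<'E'
from h import *
print(env.get_obs()["eef_pos"])
P=optics.camera_params("wrist"); a=optics.camera("wrist"); cv2.imwrite("pics/w8.png",a)
print(handle(a,P,15,pix("wrist",[[689,-70,15]],P)[0]),pix("wrist",[[689,-70,15]],P))
E
```

```text
[693.46446052 -96.9355093  175.34589083]
(array([280., 166.], dtype=float32), array([685., -75.,  15.]), array([80.,  8.]), np.float64(89.0)) [[284.68367269 162.34117646]]
```

View pics/w8.png

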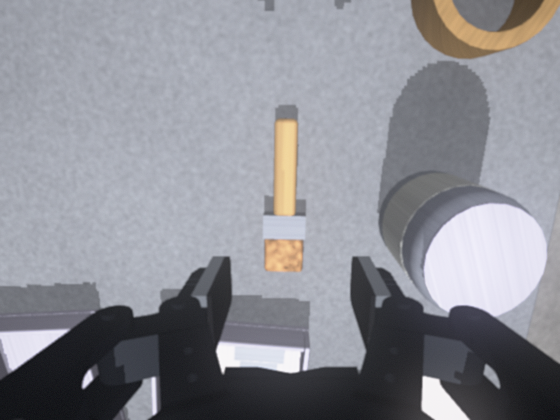

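The brush handle runs from (287,120) to (285,213).

```bash
python3 - <<'E'
from h import *
P=optics.camera_params("wrist")
w=onz("wrist",[[287,120],[285,213],[285,193]],15,P); print(w.round()); print(env.get_obs()["eef_pos"], go(w[2][0],w[2][1],3,91))
E
```

```text
[[ 690.  -38.   15.]
 [ 689. -118.   15.]
 [ 689. -100.   15.]]
[ 692.97957086 -100.3414396   174.49175409] (array([  0.,  -4., 171.]), array([0.002, 0.002, 0.001]))
```

play_rows(
  series=[
    {"linear": [2, -4, 45], "angular": [0, 0, 0], "gripper": 60},
    {"linear": [2, -4, 90], "angular": [0, 0, 0], "gripper": 60},
    {"linear": [2, -4, 135], "angular": [0, 0, 0], "gripper": 60},
    {"linear": [2, -4, 160], "angular": [0, 0, 0], "gripper": 60},
    {"linear": [2, -4, 171], "angular": [0, 0, 0], "gripper": 60},
    {"linear": [2, -4, 171], "angular": [0, 0, 0], "gripper": 0},
    {"linear": [2, -4, 171], "angular": [0, 0, 0], "gripper": 0},
    {"linear": [2, -4, 171], "angular": [0, 0, 0], "gripper": 0},
  ],
)

```text
t: 28.05
eef_pos: [690.4, -99.0, 4.6]
tcp_rot: [179.8, 0.0, 90.9]
contact_force: [0.3, 0.3, -0.8]
opening: 0.217
gripper_force: 60.9
```

play_rows(
  series=[
    {"linear": [0, 0, 0], "angular": [0, 0, 0], "gripper": 0},
    {"linear": [0, 0, 0], "angular": [0, 0, 0], "gripper": 0},
    {"linear": [0, 0, -30], "angular": [0, 0, 0], "gripper": 0},
    {"linear": [0, 0, -75], "angular": [0, 0, 0], "gripper": 0},
    {"linear": [0, 0, -120], "angular": [0, 0, 0], "gripper": 0},
  ],
)

```text
t: 28.55
eef_pos: [687.8, -98.1, 123.0]
tcp_rot: [-179.9, -0.0, 91.0]
contact_force: [0.8, -0.8, -0.2]
opening: 0.214
gripper_force: 61.0
```

```bash
python3 - <<'E'
from h import *
p=env.get_obs()["eef_pos"];print(p)
x,y=lg(23,p[1]+103); print(x,y,go(x,y,125,94.6))
E
```

```text
[687.77691304 -98.12664738 122.99377933]
472.5350765667787 -331.29776978508363 (array([-229., -219.,   -2.]), array([-0.002, -0.   , -0.063]))
```

play_rows(
  series=[
    {"linear": [-229, -219, 0], "angular": [0, 0, -0.063], "gripper": 0},
    {"linear": [-229, -219, 0], "angular": [0, 0, -0.063], "gripper": 0},
    {"linear": [-229, -219, 0], "angular": [0, 0, -0.063], "gripper": 0},
    {"linear": [-229, -219, 0], "angular": [0, 0, -0.063], "gripper": 0},
    {"linear": [-229, -219, 0], "angular": [0, 0, -0.063], "gripper": 0},
    {"linear": [-229, -219, 0], "angular": [0, 0, -0.063], "gripper": 0},
    {"linear": [-229, -219, 0], "angular": [0, 0, -0.063], "gripper": 0},
    {"linear": [-229, -219, 0], "angular": [0, 0, -0.063], "gripper": 0},
  ],
)

```text
t: 29.35
eef_pos: [470.3, -334.8, 122.2]
tcp_rot: [-179.9, 0.1, 94.2]
contact_force: [0.3, 0.2, -1.4]
opening: 0.214
gripper_force: 61.0
```

```bash
python3 - <<'E'
from h import *
o=env.get_obs();print(o["eef_pos"],o["opening"])
x,y=lg(23,5); print(x,y,go(x,y,15,94.6))
E
```

```text
[ 470.25753313 -334.77190142  122.15363233] 0.21386085074513814
472.52491958284935 -331.171530348155 (array([  4.,   3., 107.]), array([-0.002,  0.002, -0.007]))
```

play_rows(
  series=[
    {"linear": [0, 1, 35], "angular": [0, 0, 0], "gripper": 0},
    {"linear": [0, 1, 75], "angular": [0, 0, 0], "gripper": 0},
    {"linear": [0, 1, 100], "angular": [0, 0, 0], "gripper": 0},
    {"linear": [0, 1, 107], "angular": [0, 0, 0], "gripper": 0},
    {"linear": [0, 1, 107], "angular": [0, 0, 0], "gripper": 33},
    {"linear": [0, 1, 107], "angular": [0, 0, 0], "gripper": 33},
    {"linear": [0, 1, 107], "angular": [0, 0, 0], "gripper": 33},
    {"linear": [0, 1, 65], "angular": [0, 0, 0], "gripper": 33},
  ],
)

```text
t: 30.15
eef_pos: [471.4, -329.3, 54.4]
tcp_rot: [-179.6, -0.3, 94.6]
contact_force: [0.2, -0.8, 0.5]
opening: 0.332
gripper_force: 0.0
```

```bash
python3 - <<'E'
from h import *
o=env.get_obs();print(o["eef_pos"],o["opening"])
print(go(660,120,190,99.4))
E
```

```text
[ 471.36570734 -329.32894321   54.44075892] 0.33241947347612855
(array([ 433.,  223., -135.]), array([-0.006, -0.006, -0.084]))
```

play_rows(
  series=[
    {"linear": [0, 0, -50], "angular": [0, 0, 0], "gripper": 60},
    {"linear": [30, 15, -95], "angular": [0, 0, 0], "gripper": 60},
    {"linear": [433, 223, -130], "angular": [0, 0, -0.084], "gripper": 60},
    {"linear": [433, 223, -130], "angular": [0, 0, -0.084], "gripper": 60},
    {"linear": [433, 223, -130], "angular": [0, 0, -0.084], "gripper": 60},
    {"linear": [433, 223, -130], "angular": [0, 0, -0.084], "gripper": 60},
    {"linear": [433, 223, -130], "angular": [0, 0, -0.084], "gripper": 60},
    {"linear": [433, 223, -130], "angular": [0, 0, -0.084], "gripper": 60},
  ],
)

```text
t: 30.95
eef_pos: [602.2, -25.8, 175.4]
tcp_rot: [179.8, 0.1, 99.4]
contact_force: [1.0, -0.5, 0.7]
opening: 0.598
gripper_force: 0.0
```

play_rows(
  series=[
    {"linear": [150, 75, 0], "angular": [0, 0, 0], "gripper": 60},
    {"linear": [150, 75, 0], "angular": [0, 0, 0], "gripper": 60},
    {"linear": [150, 75, 0], "angular": [0, 0, 0], "gripper": 60},
    {"linear": [150, 75, 0], "angular": [0, 0, 0], "gripper": 60},
    {"linear": [150, 75, 0], "angular": [0, 0, 0], "gripper": 60},
  ],
)

```text
t: 31.45
eef_pos: [650.7, 138.4, 175.1]
tcp_rot: [179.8, -0.2, 99.8]
contact_force: [-0.6, -0.1, -1.0]
opening: 0.599
gripper_force: 0.0
```

```bash
python3 - <<'E'
from h import *
o=env.get_obs();print(o["eef_pos"],o["tcp_rot"])
P=optics.camera_params("wrist"); a=optics.camera("wrist"); cv2.imwrite("pics/w9.png",a); np.save("w9.npy",P,allow_pickle=True)
print(handle(a,P,15,pix("wrist",[[672,115,15]],P)[0]),pix("wrist",[[678,77,15],[665,156,15]],P))
E
```

```text
[650.66363913 138.3814431  175.13402006] [ 1.79822868e+02 -1.76622920e-01  9.97828734e+01]
(array([310., 226.], dtype=float32), array([674., 111.,  15.]), array([80., 18.]), np.float64(96.5)) [[307.33006931 262.67380402]
 [309.13046688 176.74221219]]
```

View pics/w9.png

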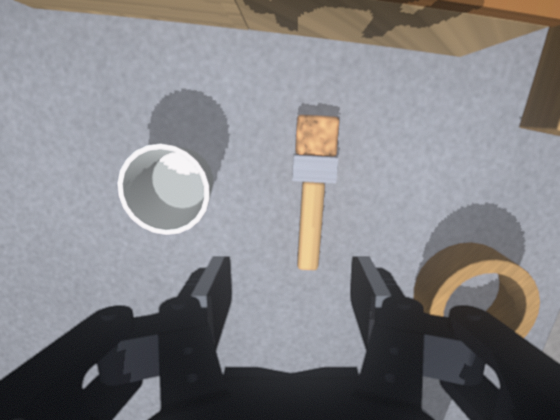

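The brush lies as measured, with its handle from (308,268) to (313,182). The cup is clear at (164,190).

```bash
python3 - <<'E'
from h import *
print(env.get_obs()["eef_pos"], go(671.5,132,4,97))
E
```

```text
[650.71086867 134.58953814 174.60399411] (array([ -6.,  20., 171.]), array([ 0.002, -0.   ,  0.045]))
```

play_rows(
  series=[
    {"linear": [-5, 20, 40], "angular": [0, 0, 0.045], "gripper": 60},
    {"linear": [-5, 20, 85], "angular": [0, 0, 0.045], "gripper": 60},
    {"linear": [-5, 20, 130], "angular": [0, 0, 0.045], "gripper": 60},
    {"linear": [-5, 20, 160], "angular": [0, 0, 0.045], "gripper": 60},
    {"linear": [-5, 20, 170], "angular": [0, 0, 0.045], "gripper": 60},
    {"linear": [-5, 20, 170], "angular": [0, 0, 0.045], "gripper": 0},
    {"linear": [-5, 20, 170], "angular": [0, 0, 0.045], "gripper": 0},
    {"linear": [-5, 20, 170], "angular": [0, 0, 0.045], "gripper": 0},
  ],
)

```text
t: 32.3
eef_pos: [673.1, 131.0, 6.2]
tcp_rot: [179.7, 0.0, 96.8]
contact_force: [0.1, 0.2, -0.6]
opening: 0.212
gripper_force: 61.4
```

play_rows(
  series=[
    {"linear": [0, 0, 0], "angular": [0, 0, 0], "gripper": 0},
    {"linear": [0, 0, 0], "angular": [0, 0, 0], "gripper": 0},
    {"linear": [0, 0, -30], "angular": [0, 0, 0], "gripper": 0},
    {"linear": [0, 0, -75], "angular": [0, 0, 0], "gripper": 0},
    {"linear": [0, 0, -120], "angular": [0, 0, 0], "gripper": 0},
  ],
)

```text
t: 32.8
eef_pos: [670.6, 131.0, 124.7]
tcp_rot: [-180.0, 0.0, 96.8]
contact_force: [1.0, 0.0, -0.2]
opening: 0.213
gripper_force: 61.5
```

```bash
python3 - <<'E'
from h import *
p=env.get_obs()["eef_pos"];print(p)
x,y=lg(-23,p[1]-138); print(x,y,go(x,y,125,94.6), go(530,-150,125,94.6))
E
```

```text
[670.59528349 131.00736652 124.73157137]
427.63488747849857 -346.8146846131155 (array([-445., -298.,   -0.]), array([-0.001,  0.   ,  0.039])) (array([-262., -173.,   -0.]), array([-0.001,  0.   ,  0.039]))
```

play_rows(
  series=[
    {"linear": [-445, -298, 0], "angular": [0, 0, 0.039], "gripper": 0},
    {"linear": [-445, -298, 0], "angular": [0, 0, 0.039], "gripper": 0},
    {"linear": [-445, -298, 0], "angular": [0, 0, 0.039], "gripper": 0},
    {"linear": [-445, -298, 0], "angular": [0, 0, 0.039], "gripper": 0},
    {"linear": [-445, -298, 0], "angular": [0, 0, 0.039], "gripper": 0},
    {"linear": [-445, -298, 0], "angular": [0, 0, 0.039], "gripper": 0},
    {"linear": [-445, -298, 0], "angular": [0, 0, 0.039], "gripper": 0},
    {"linear": [-445, -298, 0], "angular": [0, 0, 0.039], "gripper": 0},
  ],
)

```text
t: 33.6
eef_pos: [488.8, -227.1, 124.3]
tcp_rot: [179.9, 0.1, 94.6]
contact_force: [1.1, -0.5, -0.2]
opening: 0.211
gripper_force: 61.5
```

```bash
python3 - <<'E'
from h import *
o=env.get_obs();print(o["eef_pos"],o["opening"])
x,y=lg(-23,-7); print(x,y,go(x,y,125,94.6))
E
```

```text
[ 488.75840386 -227.06405951  124.27543524] 0.21123078305694032
427.63547826580833 -346.8220274087575 (array([-114.,  -71.,   -1.]), array([0.001, 0.001, 0.   ]))
```

play_rows(
  series=[
    {"linear": [-38, -24, 0], "angular": [0, 0, 0], "gripper": 0},
    {"linear": [-76, -48, 0], "angular": [0, 0, 0], "gripper": 0},
    {"linear": [-113, -70, 0], "angular": [0, 0, 0], "gripper": 0},
    {"linear": [-113, -70, 0], "angular": [0, 0, 0], "gripper": 0},
    {"linear": [-113, -70, 35], "angular": [0, 0, 0], "gripper": 0},
    {"linear": [-113, -70, 75], "angular": [0, 0, 0], "gripper": 0},
    {"linear": [-113, -70, 102], "angular": [0, 0, 0], "gripper": 0},
    {"linear": [-113, -70, 109], "angular": [0, 0, 0], "gripper": 0},
  ],
)

```text
t: 34.4
eef_pos: [427.2, -341.8, 12.0]
tcp_rot: [-179.8, -0.2, 94.6]
contact_force: [-0.4, 0.0, 0.1]
opening: 0.21
gripper_force: 61.5
```

play_rows(
  series=[
    {"linear": [0, 0, 0], "angular": [0, 0, 0], "gripper": 33},
    {"linear": [0, 0, 0], "angular": [0, 0, 0], "gripper": 33},
    {"linear": [0, 0, 0], "angular": [0, 0, 0], "gripper": 33},
    {"linear": [0, 0, -40], "angular": [0, 0, 0], "gripper": 33},
    {"linear": [0, 0, -90], "angular": [0, 0, 0], "gripper": 60},
    {"linear": [0, 0, -140], "angular": [0, 0, 0], "gripper": 60},
    {"linear": [160, 100, -230], "angular": [0, 0, 0], "gripper": 60},
    {"linear": [160, 100, -230], "angular": [0, 0, 0], "gripper": 60},
  ],
)

```text
t: 35.2
eef_pos: [471.4, -264.5, 201.1]
tcp_rot: [179.8, 0.2, 94.3]
contact_force: [1.4, -0.2, -0.4]
opening: 0.595
gripper_force: 0.0
```

play_rows(
  series=[
    {"linear": [180, 90, -60], "angular": [0, 0, 0], "gripper": 60},
    {"linear": [180, 90, -60], "angular": [0, 0, 0], "gripper": 60},
    {"linear": [180, 90, -60], "angular": [0, 0, 0], "gripper": 60},
    {"linear": [180, 90, -60], "angular": [0, 0, 0], "gripper": 60},
    {"linear": [180, 90, -60], "angular": [0, 0, 0], "gripper": 60},
    {"linear": [180, 90, -60], "angular": [0, 0, 0], "gripper": 60},
  ],
)

```text
t: 35.8
eef_pos: [546.9, -74.1, 259.5]
tcp_rot: [179.8, 0.1, 94.9]
contact_force: [0.4, 0.0, 0.9]
opening: 0.601
gripper_force: 0.0
```

```bash
python3 - <<'E'
from h import *
print(env.get_obs()["eef_pos"])
a=optics.camera("top")[135:285,70:430]; b=optics.camera("side")
cv2.imwrite("pics/f.png",np.vstack([cv2.resize(a,(560,233),interpolation=cv2.INTER_CUBIC),b[90:420]]))
E
```

```text
[546.91510041 -74.0821134  259.49189529]
```

View pics/f.png

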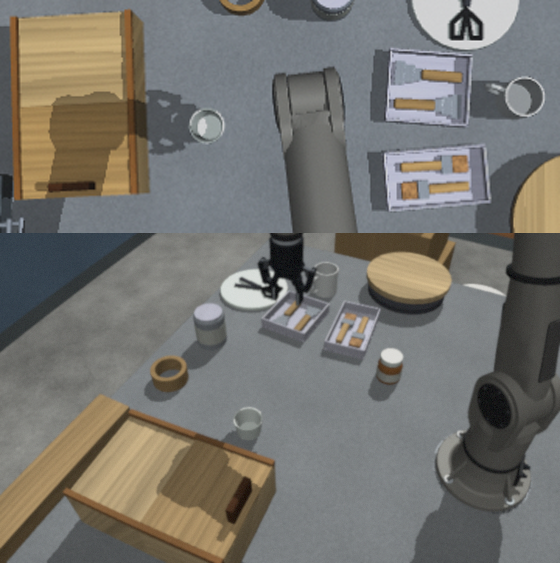

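The cover is shut with no gap at the bar (68,186 in the upper picture). Both scrapers and both brushes lie flat in their trays, and the table is clear.

```bash
python3 -c "
from workcell import env; print(env.hand_in())"
```

```text
the job is handed in; nothing more can be done
None
```

The job is handed in, at about 36 s of robot time: the three scraps present (two lumps and the foam; no batten was there) are in the hopper with the cover shut, both brushes are in the long tray and both scrapers in the square tray; the judge's result was not shown.

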